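# Change the tube roller mixer to speed three

## Task

The blood-tube roller mixer's speed lever stands somewhere on the left side of its H-shaped gate (left as seen by the robot): push it along the gate, across the middle channel and fully home into the right-hand slot marked by the tag with three pips, then leave it there. Only push the lever: do not pull its knob up, since that trips the drive, and leave the bottle, the jar and the slide box where they stand.

Things in the scene. Friction and masses are not known exactly. Their poses are not given: they have to be found in the camera images.
- mixer: tube roller mixer, fixed, turned up to 0.4 rad; origin under its gearbox housing's centre on the table, x from near to far, y to the left, z up. White housing 170 x 240 x 100 mm, gate plate on top; beyond x = 85 mm the roller deck, 190 mm deep, under 105 mm high
- gate_mid (a point): centre of the H-gate on the top face of its aluminium plate (160 x 150 mm), 110 mm above the table. Axes as mixer: x near to far, y right to left, z up. Two columns along x, 14 mm wide, centre lines y = +18 and -18 mm, from x = -34 to +34 mm, joined by one cross channel 14 mm wide along y at x = 0, with rounded corners
- knob_mid (a point): middle of the lever's black pear-shaped knob (34 mm wide, 40 tall; stem 10 thick), 155 mm from the pivot, which is 85 mm below gate_mid. 70 mm above the plate upright, 60 when home. In the gate's axes: left column y = +33, right -33 mm (+-4 play), home x = +51 far, -51 near, neutral x = 0. About 2 N moves the lever; it stays where it is left
- shift_fore (a joint): lever's fore-and-aft angle (rad): 0 neutral (in line with the cross channel), +0.33 fully home in a far slot, -0.33 fully home in a near slot
- shift_side (a joint): lever's sideways angle (rad): +0.215 in the left column, -0.215 in the right column (+-0.025 of play)
- knob_lift (a joint): how far the knob is pulled up along the lever (m): 0 as it rests; a spring holds it down with 6 N at rest; range 15 mm. Pulled up 6 mm or more it trips the drive
- tag1: speed tag, white plate 24 x 44 x 3 mm fixed on the gate plate, with 1 raised black pip (8 mm round, 4 high) in a row; marks the slot it lies beside, at the near or the far end of the right column (read it). Origin: centre of its underside, within 5 mm straight below the knob's middle when the lever is fully home there. Axes as mixer
- tag2: speed tag, white plate 24 x 44 x 3 mm fixed on the gate plate, with 2 raised black pips (8 mm round, 4 high) in a row; marks the slot it lies beside, at the near or the far end of the left column (read it). Origin: centre of its underside, within 5 mm straight below the knob's middle when the lever is fully home there. Axes as mixer
- tag3: speed tag, white plate 24 x 44 x 3 mm fixed on the gate plate, with 3 raised black pips (8 mm round, 4 high) in a row; marks the slot it lies beside, at the near or the far end of the right column (read it). Origin: centre of its underside, within 5 mm straight below the knob's middle when the lever is fully home there. Axes as mixer
- tag4: speed tag, white plate 24 x 44 x 3 mm fixed on the gate plate, with 4 raised black pips (8 mm round, 4 high) in a row; marks the slot it lies beside, at the near or the far end of the left column (read it). Origin: centre of its underside, within 5 mm straight below the knob's middle when the lever is fully home there. Axes as mixer
- dropper: white plastic dropper bottle with a paper label, 36 mm across, 85 mm tall, loose on the table left of the mixer; origin at the centre of its underside, z up
- slidebox: closed blue plastic slide box 170 x 85 x 30 mm, long along its x, loose on the table right of the mixer; origin at the centre of its underside
- stainjar: amber glass jar with a black cap, 52 mm across, 70 mm tall, loose on the table left of the mixer; origin at the centre of its underside, z up

How it is judged (in metres and radians):
On the way, in this order (a step that is already met when the one before it is completed fails the run):
1. the lever has been pushed across the middle channel to the right side (value of joint shift_side below -0.15 rad), for 0.05 s.
2. the lever is fully home in the slot of the tag with three pips (horizontal distance between knob_mid and tag3 below 0.012 m), for 0.2 s.
At the end, for the whole second after the job is handed in: the lever is at rest fully home in the right-hand slot with the three-pip tag (knob's middle within 12 mm of straight above the tag's centre), its knob is down (within 4 mm), and the bottle, jar and slide box are within 20 mm of where they stood (horizontal distance between knob_mid and tag3 below 0.012 m and value of joint shift_side below -0.17 rad and velocity of joint shift_fore between -0.05 and 0.05 rad/s and value of joint knob_lift below 0.004 m and distance of each of dropper, slidebox, stainjar from where it was at the start of the episode below 0.02 m); the robot touches nothing.
It fails at once if the lever's knob is pulled up 6 mm or more (value of joint knob_lift above 0.006 m).
It fails at once if the bottle, jar or slide box is moved by more than 20 mm (distance of any of dropper, slidebox, stainjar from where it was at the start of the episode above 0.02 m).
It also fails if it takes over 56 s, if anything falls off the work surface, if the arm or the gripper's body presses on something with over 40 N, if the wrist force passes 120 N, or if a joint passes its speed limit or range.

## Robot

A 6-joint arm with a two-finger parallel gripper is mounted at the origin on the work surface. World frame = base frame: x ahead of the robot, y to its left, z up, the work surface at z = 0. Lengths are in m, angles in degrees, forces in N, time in s.
With the tool pointing down it reaches from about 0.3 to 0.75 m from the base axis. Payload 8.5 kg.
Tool frame: the origin (TCP) lies at the very end of the fingers, on their centre line; the grasp point (between the pads) lies 19 mm behind it (arm.pinch_z is the distance from the TCP to the grasp point, in m); z points along the fingers, y is the line along which they close (so a half turn about z gives the same grasp; the last joint's range is limited). The gripper opens to 88 mm and grips with 3 to 60 N. Pads are 18 mm wide; open, the fingers measure 123 mm over their backs; the gripper's body (75 mm by 187 mm) begins 45 mm behind the grasp point.
Start: joints at [59.914, 21.807, 74.336, -0, 83.858, -12.336], TCP at [0.168, 0.524, 0.239] pointing down, gripper open.
Joint ranges: [-178.18, 178.18], [-50.72, 133.34], [12.68, 142.11], [-81.47, 261.47], [9.98, 163.14], [-165.26, 165.26]. Speed limits (degrees/s): [136.94, 136.94, 180, 180, 180, 180].

## Interface

Orientations are given as [roll, pitch, yaw] about the fixed x, y, z axes, in that order (R = Rz(yaw) Ry(pitch) Rx(roll)).
In Python, from workcell import arm, imaging, nets gives the robot as it stands.
- The arm moves only by the shell command python3 -m pendant 'ROWS' [OPENING] [FORCE]. ROWS is JSON, a list of rows, each an object with "delta_pos": the shift along the tool's x, y, z in cm, a list of three; "dr": the turn, a rotation vector about the tool's x, y, z in degrees, a list of three. In form: [{"delta_pos": [tx, ty, tz], "dr": [wx, wy, wz]}, ...]. A call has 1 to 20 rows; each row shifts and turns the commanded pose from where the row before left it, along the tool's axes as they then stand; what a row does not reach is not made up. A row lasts 1/10 s, in which the tool goes at most 50 mm and 8.59 degrees, less where a joint would pass 70% of its speed; a pose out of reach is approached as far as the arm can. A call with a gripper value outside its range is refused whole. OPENING is the closure in counts, from 0 (fully open) to 255 (shut), set as the call begins (- or left out, the last holds). The fingers move at their own pace and stop on an object; FORCE is the grip in N (left out, the last holds). Time passes only in rows, so rows that do not move let the fingers close. It gives the time, the measured TCP pose, the force, the opening and the grip force at its end, in the units of the state.
- arm.state(): the state, without advancing time (a new reading comes with each control period).
- imaging.camera(name): name is "scene" or "top"; returns a dict with "pixels" (420x560x3 uint8, red, green, blue), "fx", "fy", "cx", "cy" (pixels), "R" (3x3) and "t" (3): a world point X has camera coordinates R X + t. Camera axes: x right, y down, z forward; pixel columns grow to the right and rows downward; lengths in m; the calibration is good to about 2 mm. A picture is of the moment at which its call begins. There is no depth.
- arm.hand_in(): hands the job in; it is judged then, once.
Trained networks look in a picture, given as the dict that the camera call returned (one of the last four; its "shot" number tells which), for a name from the list of things; names that differ only in an ending like _2 or _b are one class to them, and where a whole thing is asked for, a point or a joint stands for the part that bears it (a point fixed in the world has none). Each returns a list of dicts, best first, with "confidence" (0 to 1); they miss things now and then, are a little off and sometimes report something else, mostly with a low value. They report only what shows in the picture. A call takes as long as a camera call.
- nets.search_frame(picture, target): "position" ([column, row] in pixels, amid what is visible of it).
The state is a dict: "time": time; "joint_positions": joint angles; "qd": joint speeds; "effort": joint torques, N m; "position": TCP position; "orientation": TCP orientation; "force": force on the tool from outside, world axes, zero at the start; "moment": the same for the moment, N m; "grip_width": opening from 0.0 (shut) to 1.0 (fully open); "finger_force": force on a finger pad.
Only numpy, scipy, OpenCV 4.12 (cv2) and the standard library are available. Lean on these libraries where they do the work, as an engineer would, in place of code of your own. Each camera call takes 0.05 s, during which the arm holds its last target. There are 200 camera calls.

## Working session

There is one attempt and no reset: what is moved stays moved. The work goes in short steps, Python scripts to look and compute and a shell command to move; the robot and the scene stay as the last step left them, time stands still between calls to the robot, and variables do not carry over. Pictures are saved under pics/ and viewed, at most 10 in all, crops included, and the job is handed in when it is done.

```bash
mkdir -p pics; python3 - <<'E'
from workcell import arm, imaging, nets
import cv2
for n in ("scene","top"):
    p=imaging.camera(n); cv2.imwrite(f"pics/{n}0.png",p["pixels"][:,:,::-1])
    print(n,p["fx"],p["cx"],p["cy"],p["R"],p["t"])
    for k in ("knob_mid","tag1","tag2","tag3","tag4","mixer","dropper","slidebox","stainjar"):
        print(k,[( [round(x) for x in d["position"]],round(d["confidence"],2)) for d in nets.search_frame(p,k)[:3]])
s=arm.state();print(s["time"],s["position"],s["orientation"])
E
```

```text
scene 462.17892930144376 282.983962416325 209.4091557065349 [[ 0.38152986  0.92431742 -0.00850159]
 [ 0.61123118 -0.25917562 -0.74781311]
 [-0.69342009  0.28011659 -0.66385486]] [-0.26581578 -0.25786744  1.43225872]
knob_mid [([291, 184], 0.5)]
tag1 [([262, 215], 0.59), ([293, 214], 0.44)]
tag2 [([262, 215], 0.59), ([293, 214], 0.44)]
tag3 [([262, 215], 0.59), ([293, 214], 0.44)]
tag4 [([262, 215], 0.59), ([293, 214], 0.44)]
mixer [([278, 261], 0.93)]
dropper [([362, 216], 0.73)]
slidebox [([177, 235], 0.56)]
stainjar [([365, 261], 0.57)]
top 436.86639198062505 280.88358972050406 207.4897545876958 [[-0.01161974 -0.99989948  0.00812432]
 [-0.99474605  0.01073264 -0.10180922]
 [ 0.10171179 -0.00926463 -0.99477077]] [0.04598602 0.62468194 0.88015063]
knob_mid [([265, 223], 0.7)]
tag1 [([278, 281], 0.73), ([299, 233], 0.71), ([250, 271], 0.67)]
tag2 [([278, 281], 0.73), ([299, 233], 0.71), ([250, 271], 0.67)]
tag3 [([278, 281], 0.73), ([299, 233], 0.71), ([250, 271], 0.67)]
tag4 [([278, 281], 0.73), ([299, 233], 0.71), ([250, 271], 0.67)]
mixer [([290, 208], 0.89), ([267, 222], 0.58)]
dropper [([185, 221], 0.88)]
slidebox [([375, 288], 0.92)]
stainjar [([214, 169], 0.75), ([272, 220], 0.64)]
1.0 [0.16766564 0.52380118 0.23875813] [1.79999593e+02 1.14773900e-03 1.62250700e+02]
```

```bash
python3 - <<'E'
import cv2,numpy as np
a=cv2.imread("pics/top0.png")[110:330,160:430]; cv2.imwrite("pics/top0c.png",cv2.resize(a,None,fx=2.7,fy=2.7,interpolation=3))
a=cv2.imread("pics/scene0.png")[130:310,140:400]; cv2.imwrite("pics/scene0c.png",cv2.resize(a,None,fx=3,fy=3,interpolation=3))
E
```

```text
(no output)
```

View pics/top0c.png

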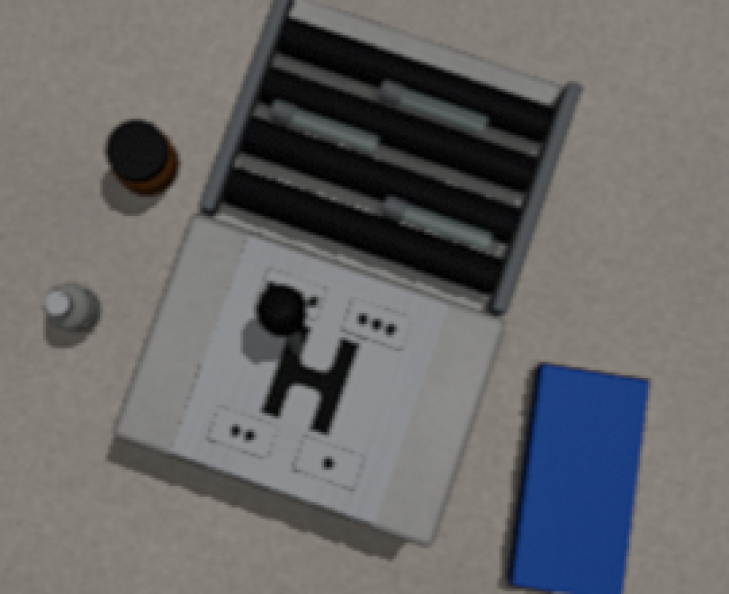

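View pics/scene0c.png

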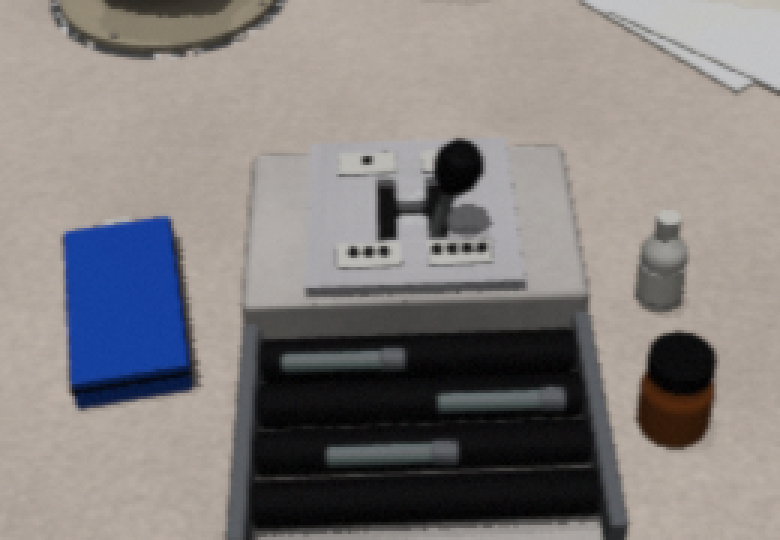

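The top view shows the three-pip tag at the far right (pixel 299,230). One pip is near right, two pips near left (250,270), and four pips far left under the knob. The knob stands in the left column, about (264,224). The scene view agrees.

```bash
cat > h.py <<'E'
import numpy as np
from workcell import arm, imaging, nets
def ray(p,uv):
    R=np.array(p["R"]);t=np.array(p["t"]);d=R.T@np.array([(uv[0]-p["cx"])/p["fx"],(uv[1]-p["cy"])/p["fy"],1]);return -R.T@t,d
def atz(p,uv,z):
    c,d=ray(p,uv);return c+d*(z-c[2])/d[2]
def tri(pa,ua,pb,ub):
    A=np.zeros((3,3));b=np.zeros(3)
    for p,u in((pa,ua),(pb,ub)):
        c,d=ray(p,u);d=d/np.linalg.norm(d);M=np.eye(3)-np.outer(d,d);A+=M;b+=M@c
    return np.linalg.solve(A,b)
E
python3 - <<'E'
from h import *
np.set_printoptions(precision=4,suppress=True)
T=imaging.camera("top");S=imaging.camera("scene")
g=np.array([[51,-33],[-51,-33],[-51,33]])/1000
w=np.array([atz(T,u,.113)[:2] for u in((299.3,229.6),(281.9,281.5),(249.6,269.6))])
gs=np.array([[51,-33],[51,33],[-51,-33]])/1000
ws=np.array([atz(S,(140+u/3,130+v/3),.113)[:2] for u,v in((369,253),(460,250),(367,162))])
for G,W in((g,w),(gs,ws),(np.vstack([g,gs]),np.vstack([w,ws]))):
    gm,wm=G.mean(0),W.mean(0);a=(W-wm)@[1,1j];b=(G-gm)@[1,1j]
    th=np.angle((a*b.conj()).sum());c,s=np.cos(th),np.sin(th);R=np.array([[c,-s],[s,c]])
    m=wm-R@gm;print("mid",m,"yaw",th,"resid mm",1e3*(W-(G@R.T+m)))
k=tri(T,(264.3,224.5),S,(140+459/3,130+167/3));print("knob",k,"gate",R.T@(k[:2]-m))
print("H mid",atz(T,(275.2,249.6),.11))
for n,u in(("dropper",(185,221)),("jar",(211,166))):print(n,atz(T,u,.07))
E
```

```text
mid [0.5373 0.0529] yaw -0.33876383507538416 resid mm [[-0.0266  0.5798]
 [-0.3915  0.7358]
 [ 0.4181 -1.3156]]
mid [0.5423 0.0522] yaw -0.3552046869381921 resid mm [[ 0.251   1.3948]
 [-1.0288 -1.429 ]
 [ 0.7778  0.0342]]
mid [0.5397 0.0524] yaw -0.3445364342444647 resid mm [[-2.1593  1.2757]
 [-2.7216  0.8769]
 [-2.2709 -1.0468]
 [ 2.2901  0.7659]
 [ 1.6718 -2.2992]
 [ 3.1899  0.4275]]
knob [0.5814 0.0704 0.1702] gate [0.0332 0.031 ]
H mid [0.5373 0.0514 0.11  ]
dropper [0.5963 0.2304 0.07  ]
jar [0.7068 0.1792 0.07  ]
```

```bash
cat >> h.py <<'E'
M=np.array([.539,.0525]);Y=-.343
def gate(xy):
    c,s=np.cos(Y),np.sin(Y);return np.array([[c,s],[-s,c]])@(np.array(xy)[:2]-M)
def show():
    s=arm.state();print("t",round(s["time"],2),"gate mm",np.round(1e3*gate(s["position"]),1),"z",round(1e3*s["position"][2],1),"rpy",np.round(s["orientation"],1),"want yaw",round(180+np.degrees(Y),1),"F",np.round(s["force"],1))
E
python3 -m pendant '[{"delta_pos":[0,0,0],"dr":[0,0,1.9]},{"delta_pos":[-3.5,-1.7,0],"dr":[0,0,0]},{"delta_pos":[-3.5,-1.7,0],"dr":[0,0,0]},{"delta_pos":[-3.5,-1.7,0],"dr":[0,0,0]},{"delta_pos":[-3.5,-1.7,0],"dr":[0,0,0]},{"delta_pos":[-3.5,-1.7,0],"dr":[0,0,0]},{"delta_pos":[-3.5,-1.7,0],"dr":[0,0,0]},{"delta_pos":[-3.5,-1.7,0],"dr":[0,0,0]},{"delta_pos":[-3.5,-1.7,0],"dr":[0,0,0]},{"delta_pos":[-3.5,-1.7,0],"dr":[0,0,0]},{"delta_pos":[-3.5,-1.7,0],"dr":[0,0,0]},{"delta_pos":[-3.5,-1.7,0],"dr":[0,0,0]},{"delta_pos":[-3.5,-1.7,0],"dr":[0,0,0]},{"delta_pos":[-3.5,-1.7,0],"dr":[0,0,0]},{"delta_pos":[-3.5,-1.7,0],"dr":[0,0,0]},{"delta_pos":[-3.5,-1.7,0],"dr":[0,0,0]},{"delta_pos":[-3.5,-1.7,0],"dr":[0,0,0]},{"delta_pos":[-2.8,-1.6,0],"dr":[0,0,0]},{"delta_pos":[0,0,0],"dr":[0,0,0]},{"delta_pos":[0,0,0],"dr":[0,0,0]}]' 255 20
python3 -c "from h import *;show()"
```

```text
time: 3.1
position: [0.6245, 0.0547, 0.2383]
orientation: [180.0, -0.1, 160.3]
force: [-0.4, 0.7, -0.2]
grip_width: 0.004
finger_force: 0.0
t 3.1 gate mm [79.7 30.8] z 238.3 rpy [ 1.800e+02 -1.000e-01  1.603e+02] want yaw 160.3 F [-0.4  0.7 -0.2]
```

```bash
python3 -m pendant '[{"delta_pos":[0,0,2.5],"dr":[0,0,0]},{"delta_pos":[0,0,2.5],"dr":[0,0,0]},{"delta_pos":[0,0,2.5],"dr":[0,0,0]},{"delta_pos":[0,0,0],"dr":[0,0,0]},{"delta_pos":[1,0,0],"dr":[0,0,0]},{"delta_pos":[0.6,0,0],"dr":[0,0,0]},{"delta_pos":[0.6,0,0],"dr":[0,0,0]},{"delta_pos":[0.6,0,0],"dr":[0,0,0]},{"delta_pos":[0.6,0,0],"dr":[0,0,0]},{"delta_pos":[0.6,0,0],"dr":[0,0,0]},{"delta_pos":[0.6,0,0],"dr":[0,0,0]},{"delta_pos":[0.5,0,0],"dr":[0,0,0]},{"delta_pos":[0.2,0,0],"dr":[0,0,0]},{"delta_pos":[0,0,0],"dr":[0,0,0]},{"delta_pos":[0,0,0],"dr":[0,0,0]}]'
python3 - <<'E'
from h import *;import cv2
show()
for n in("top","scene"):
    p=imaging.camera(n);cv2.imwrite(f"pics/{n}1.png",p["pixels"][:,:,::-1])
a=cv2.imread("pics/top1.png")[170:320,200:350];b=cv2.imread("pics/scene1.png")[130:280,220:370]
cv2.imwrite("pics/c1.png",cv2.resize(np.hstack([a,b]),None,fx=2.6,fy=2.6,interpolation=3))
E
```

```text
time: 4.6
position: [0.5745, 0.0727, 0.1636]
orientation: [-180.0, -0.0, 160.3]
force: [1.1, 0.3, 0.9]
grip_width: 0.007
finger_force: 0.3
t 4.6 gate mm [26.7 30.9] z 163.6 rpy [-180.    -0.   160.3] want yaw 160.3 F [1.1 0.3 0.9]
```

View pics/c1.png

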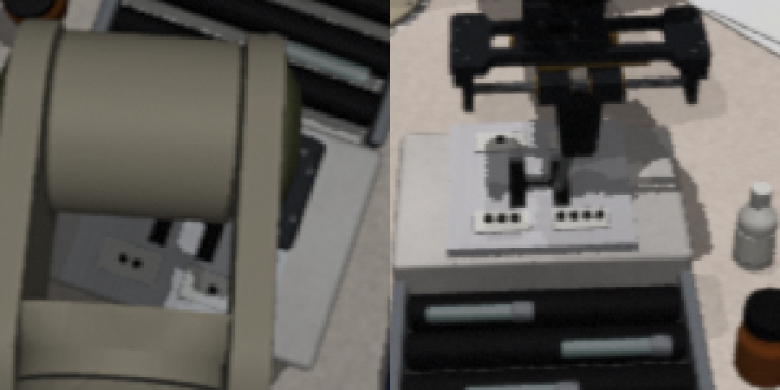

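The fingers hide the knob, but the stem stands about in line with the cross channel. I'll go round to its left side and look again.

```bash
python3 -m pendant '[{"delta_pos":[-2,0,0],"dr":[0,0,0]},{"delta_pos":[0,2.5,0],"dr":[0,0,0]},{"delta_pos":[0,2.6,0],"dr":[0,0,0]},{"delta_pos":[2.3,0,0],"dr":[0,0,0]},{"delta_pos":[2.4,0,0],"dr":[0,0,0]},{"delta_pos":[0,0,0],"dr":[0,0,0]},{"delta_pos":[0,0,0],"dr":[0,0,0]}]'
python3 - <<'E'
from h import *;import cv2
show()
p=imaging.camera("scene");cv2.imwrite("pics/scene2.png",p["pixels"][:,:,::-1])
print(nets.search_frame(p,"knob_mid"))
cv2.imwrite("pics/c2.png",cv2.resize(cv2.imread("pics/scene2.png")[130:250,220:380],None,fx=4,fy=4,interpolation=3))
# predicted pixel of knob in neutral left col at several fore positions
R=np.array(p["R"]);t=np.array(p["t"]);c,s=np.cos(Y),np.sin(Y)
for gx in(-10,0,10):
    gy=33;z=.025+np.sqrt(155**2-gx**2-gy**2)/1e3
    X=R@np.r_[M+np.array([[c,-s],[s,c]])@[gx/1e3,gy/1e3],z]+t;u=np.array([p["fx"]*X[0]/X[2]+p["cx"],p["fy"]*X[1]/X[2]+p["cy"]]);print(gx,u,(u-[220,130])*4)
E
```

```text
time: 5.4
position: [0.5665, 0.1297, 0.1638]
orientation: [-180.0, 0.0, 160.4]
force: [-0.6, 0.8, 1.3]
grip_width: 0.008
finger_force: 0.0
t 5.4 gate mm [-0.1 82. ] z 163.8 rpy [-180.     0.   160.4] want yaw 160.3 F [-0.6  0.8  1.3]
[{'position': [288.9, 173.2], 'confidence': 0.72}]
-10 [292.24587052 170.30837713] [288.98348208 161.2335085 ]
0 [292.55289013 173.07541678] [290.21156053 172.3016671 ]
10 [292.86305407 176.14331032] [291.45221629 184.5732413 ]
```

View pics/c2.png

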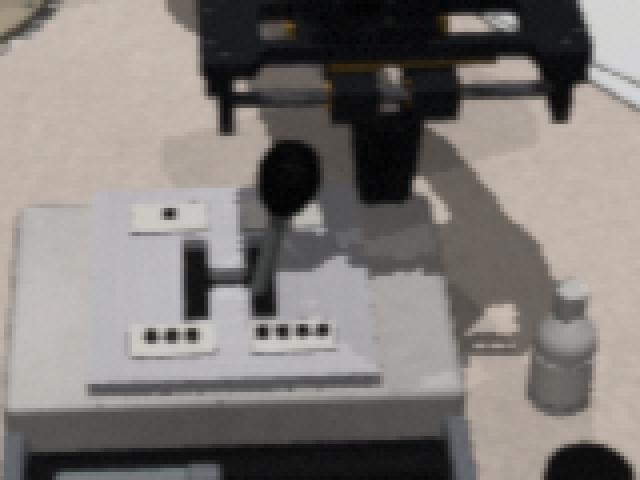

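Knob centre is about (290,179) in the crop, a few mm far of neutral at most. I'll try the sideways push carefully.

```bash
python3 -m pendant '[{"delta_pos":[0,-0.7,0],"dr":[0,0,0]},{"delta_pos":[0,-0.7,0],"dr":[0,0,0]},{"delta_pos":[0,-0.4,0],"dr":[0,0,0]},{"delta_pos":[0,-0.4,0],"dr":[0,0,0]},{"delta_pos":[0,-0.3,0],"dr":[0,0,0]},{"delta_pos":[0,0,0],"dr":[0,0,0]}]'
python3 -c "from h import *;show()"
```

```text
time: 6.1
position: [0.558, 0.1059, 0.164]
orientation: [180.0, 0.0, 160.3]
force: [0.8, 1.7, 1.5]
grip_width: 0.007
finger_force: 0.8
t 6.1 gate mm [-0.1 56.7] z 164.0 rpy [180.    0.  160.3] want yaw 160.3 F [0.8 1.7 1.5]
```

```bash
python3 -m pendant '[{"delta_pos":[0,-0.6,0],"dr":[0,0,0]},{"delta_pos":[0,-0.6,0],"dr":[0,0,0]},{"delta_pos":[0,-0.6,0],"dr":[0,0,0]},{"delta_pos":[0,-0.6,0],"dr":[0,0,0]},{"delta_pos":[0,-0.6,0],"dr":[0,0,0]},{"delta_pos":[0,-0.6,0],"dr":[0,0,0]},{"delta_pos":[0,-0.6,0],"dr":[0,0,0]},{"delta_pos":[0,-0.6,0],"dr":[0,0,0]},{"delta_pos":[0,-0.5,0],"dr":[0,0,0]},{"delta_pos":[0,0,0],"dr":[0,0,0]},{"delta_pos":[0,0,0],"dr":[0,0,0]}]'
python3 -c "
from h import *;show()
p=imaging.camera('scene');print(nets.search_frame(p,'knob_mid'))
R=np.array(p['R']);t=np.array(p['t']);c,s=np.cos(Y),np.sin(Y)
for gy in(-33,-25):
    X=R@np.r_[M+np.array([[c,-s],[s,c]])@[0,gy/1e3],.025+np.sqrt(155**2-gy**2)/1e3]+t;print(gy,p['fx']*X[0]/X[2]+p['cx'],p['fy']*X[1]/X[2]+p['cy'])
"
```

```text
time: 7.2
position: [0.5401, 0.0561, 0.1637]
orientation: [-180.0, -0.0, 160.3]
force: [-0.2, 0.5, -0.1]
grip_width: 0.004
finger_force: 0.0
t 7.2 gate mm [-0.2  3.8] z 163.7 rpy [-180.    -0.   160.3] want yaw 160.3 F [-0.2  0.5 -0.1]
[{'position': [257.2, 174.3], 'confidence': 0.49}]
-33 260.6728582181388 174.22866992868185
-25 264.5184540942164 173.49913483049278
```

```bash
python3 -m pendant '[{"delta_pos":[0,1.6,0],"dr":[0,0,0]},{"delta_pos":[2.5,0,0],"dr":[0,0,0]},{"delta_pos":[2.2,0,0],"dr":[0,0,0]},{"delta_pos":[0,-2.7,0],"dr":[0,0,0]},{"delta_pos":[0,-2.6,0],"dr":[0,0,0]},{"delta_pos":[0,0,0],"dr":[0,0,0]},{"delta_pos":[-1,0,0],"dr":[0,0,0]},{"delta_pos":[-0.6,0,0],"dr":[0,0,0]},{"delta_pos":[-0.6,0,0],"dr":[0,0,0]},{"delta_pos":[-0.6,0,0],"dr":[0,0,0]},{"delta_pos":[-0.6,0,0],"dr":[0,0,0]},{"delta_pos":[0,0,0],"dr":[0,0,0]}]'
python3 -c "from h import *;show()"
```

```text
time: 8.5
position: [0.5162, 0.0258, 0.1636]
orientation: [180.0, 0.0, 160.3]
force: [-0.8, -0.2, 0.1]
grip_width: 0.003
finger_force: 0.3
t 8.5 gate mm [-12.5 -32.8] z 163.6 rpy [180.    0.  160.3] want yaw 160.3 F [-0.8 -0.2  0.1]
```

Knob is now at about x = +13 mm. Continue to home.

```bash
python3 -m pendant '[{"delta_pos":[-0.6,0,0],"dr":[0,0,0]},{"delta_pos":[-0.6,0,0],"dr":[0,0,0]},{"delta_pos":[-0.6,0,0],"dr":[0,0,0]},{"delta_pos":[-0.6,0,0],"dr":[0,0,0]},{"delta_pos":[-0.5,0,0],"dr":[0,0,0]},{"delta_pos":[-0.3,0,0],"dr":[0,0,0]},{"delta_pos":[0,0,0],"dr":[0,0,0]}]'
python3 -c "from h import *;show()"
python3 -m pendant '[{"delta_pos":[-0.2,0,0],"dr":[0,0,0]},{"delta_pos":[-0.2,0,0],"dr":[0,0,0]},{"delta_pos":[0,0,0],"dr":[0,0,0]},{"delta_pos":[0,0,0],"dr":[0,0,0]}]'
python3 -c "from h import *;show()"
```

```text
time: 9.2
position: [0.5463, 0.0149, 0.1638]
orientation: [180.0, 0.1, 160.3]
force: [-0.2, 0.4, -0.9]
grip_width: 0.008
finger_force: 0.2
t 9.2 gate mm [ 19.5 -33. ] z 163.8 rpy [1.800e+02 1.000e-01 1.603e+02] want yaw 160.3 F [-0.2  0.4 -0.9]
time: 9.6
position: [0.5492, 0.0139, 0.1636]
orientation: [180.0, -0.0, 160.4]
force: [-2.9, 0.9, -2.1]
grip_width: 0.004
finger_force: 1.4
t 9.6 gate mm [ 22.6 -33. ] z 163.6 rpy [180.   -0.  160.4] want yaw 160.3 F [-2.9  0.9 -2.1]
```

```bash
python3 -m pendant '[{"delta_pos":[-0.2,0,0],"dr":[0,0,0]},{"delta_pos":[0,0,0],"dr":[0,0,0]},{"delta_pos":[0,0,0],"dr":[0,0,0]}]'
python3 -c "from h import *;show()"
```

```text
time: 9.9
position: [0.5502, 0.0135, 0.1634]
orientation: [-180.0, -0.2, 160.4]
force: [-6.6, 2.9, -1.0]
grip_width: 0.008
finger_force: 3.6
t 9.9 gate mm [ 23.7 -33. ] z 163.4 rpy [-180.    -0.2  160.4] want yaw 160.3 F [-6.6  2.9 -1. ]
```

Force is rising and motion has stopped, so the lever is against its end stop. Back off and look.

```bash
python3 -m pendant '[{"delta_pos":[1,0,0],"dr":[0,0,0]},{"delta_pos":[3,0,0],"dr":[0,0,0]},{"delta_pos":[4,0,0],"dr":[0,0,0]},{"delta_pos":[4,0,-1],"dr":[0,0,0]},{"delta_pos":[4,0,-3],"dr":[0,0,0]},{"delta_pos":[4,0,-3],"dr":[0,0,0]},{"delta_pos":[4,0,-3],"dr":[0,0,0]},{"delta_pos":[0,0,0],"dr":[0,0,0]},{"delta_pos":[0,0,0],"dr":[0,0,0]}]'
python3 - <<'E'
from h import *;import cv2
show()
T=imaging.camera("top");S=imaging.camera("scene")
for n,p in(("T",T),("S",S)):print(n,[nets.search_frame(p,k)[:1] for k in("knob_mid","dropper","slidebox","stainjar")])
a=T["pixels"][170:320,200:350,::-1];b=S["pixels"][130:280,220:370,::-1]
cv2.imwrite("pics/c3.png",cv2.resize(np.hstack([a,b]),None,fx=2.6,fy=2.6,interpolation=3))
E
```

```text
time: 10.8
position: [0.3254, 0.0938, 0.2646]
orientation: [179.9, 0.3, 160.4]
force: [0.8, -0.1, 0.2]
grip_width: 0.003
finger_force: 0.0
t 10.8 gate mm [-215.   -32.9] z 264.6 rpy [179.9   0.3 160.4] want yaw 160.3 F [ 0.8 -0.1  0.2]
T [[{'position': [301.5, 226.3], 'confidence': 0.79}], [{'position': [185.5, 224.1], 'confidence': 0.85}], [{'position': [373.0, 287.4], 'confidence': 0.64}], [{'position': [213.3, 170.4], 'confidence': 0.85}]]
S [[{'position': [259.5, 192.4], 'confidence': 0.76}], [{'position': [358.2, 218.5], 'confidence': 0.66}], [{'position': [178.1, 235.8], 'confidence': 0.93}], [{'position': [366.0, 259.4], 'confidence': 0.63}]]
```

View pics/c3.png

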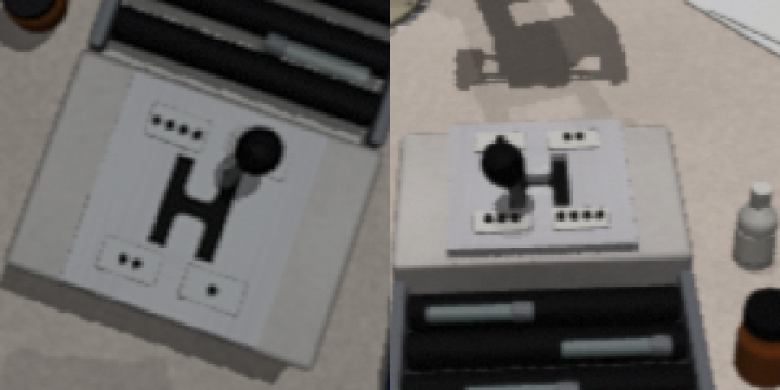

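The top view shows the knob over the three-pip tag, at pixel (299,228). In the scene view it is at (263.5,192). Checking the distance.

```bash
python3 - <<'E'
from h import *
T=imaging.camera("top");S=imaging.camera("scene")
print("tri",tri(T,(299.2,227.7),S,(263.5,191.9)))
k=atz(T,(299.2,227.7),.170)
print("knob@.170",k,gate(k)*1e3,"tag3 top-view",atz(T,(299.3,229.6),.113),gate(atz(T,(299.3,229.6),.113))*1e3)
k=atz(S,(263.5,191.9),.170);t=atz(S,(263,214.3),.113)
print("scene knob,tag",gate(k)*1e3,gate(t)*1e3);show()
E
```

```text
tri [0.57515467 0.00894296 0.16896994]
knob@.170 [0.57488981 0.008428   0.17      ] [ 48.62124773 -29.43456829] tag3 top-view [0.57444288 0.0054041  0.113     ] [ 49.21733287 -32.43263137]
scene knob,tag [ 49.98056101 -28.24032689] [ 53.47623125 -31.41470733]
t 11.4 gate mm [-215.1  -33. ] z 263.6 rpy [-180.    -0.   160.3] want yaw 160.3 F [-0.1  0.2  0.2]
```

```bash
python3 -c "from workcell import arm;print(arm.hand_in())"
```

```text
the job is handed in; nothing more can be done
None
```

I pushed the lever across the middle channel and home into the far-right slot with the three-pip tag; the last pictures put the knob within about 5 mm of straight above that tag, the bottle, jar and slide box looked unmoved, and I handed the job in at about 11 s (no verdict was returned).

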